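# Shut the wide spice chest

### The job

Two wooden chests stand open on the kitchen table, each lid propped by a folding brass stay. Shut the wider one, with the spice jars in it: lift the wooden pull at its stay's knee well past centre so that the stay unlocks, then lower the lid gently until it is fully closed. Leave the narrow chest's lid open.

Things in the scene. Friction and masses are not known exactly. Their poses are not given: they have to be found in the camera images.
- wide_chest: The wider of two light-wood chests, 170 deep (x), 200 wide (y), 125 mm high without lid, fixed; spice jars inside. Origin: centre of its underside; x points to its back, away from the robot, y to its left, z up. Brass folding stay of two equal bars outside its right (-y) wall: lower pivot on the chest at x -55, z 100 mm, upper end on the lid's edge.
- wide_pull (a point): Centre of the pull: level wooden dowel along chest y, 14 mm thick, 52 long, at the stay's knee, 55 mm outside the right wall. Found 130 mm above the table, 8 mm below centre on its stop: lid locked. Moves up and to the front on a 72.5 mm arc about the lower pivot. Raised 25 mm it is unlocked and stays so; farther draws the lid down; 167 mm above the table when shut.
- wide_lid (a joint): Lid of the wide chest, rad: 0 as found, leaning over the chest 65 degrees above level, free edge some 280 mm above the table; 1.134 closed, level, top face 137 mm above the table. Lid 170 x 200 x 12 mm, hinged on the chest's back upper edge (chest x +85, z 125 mm, along y). Stiff hinge: once unlocked it stays where left; a few newtons near the free edge move it.
- narrow_lid (a joint): The same for the other, narrow chest (130 mm wide; same depth, height, stay and a like pull on its right), which stands to the left or right of the wide one: 0 as found, to be left so.

How it is judged:
On the way:
1. the wide chest's pull is lifted 15 mm or more above where it was found, which takes the knee past centre (z of wide_pull in the frame of wide_chest above 0.1445 m), for 0.1 s.
At the end, for the whole second after the job is handed in: The wide chest's lid is closed (joint above 1.08 rad, within 3 degrees, or 9 mm at its front edge, of level) and still, and the narrow chest's lid is still propped open (within 0.05 rad of where it was) (value of joint wide_lid above 1.08 rad and velocity of joint wide_lid below 0.05 rad/s and value of joint narrow_lid below 0.05 rad); the robot touches nothing.
It fails at once if the lid is slammed (it turns faster than 3 rad/s) (velocity of joint wide_lid above 3 rad/s).
It fails at once if the narrow chest's lid is closed by more than 0.1 rad (value of joint narrow_lid above 0.1 rad).
It also fails if it takes over 51 s, if anything falls off the work surface, if the arm or the gripper's body presses on something with over 40 N, if the wrist force passes 120 N, or if a joint passes its speed limit or range.

### The arm

A 6-joint arm with a two-finger parallel gripper is mounted at the origin on a cart in front of the work surface, level with it; the furniture and walls round the work are solid. World frame = base frame: x ahead of the robot, y to its left, z up, the work surface at z = 0. Lengths are in m, angles in rad, forces in N, time in s.
With the tool pointing down it reaches from about 0.275 to 0.725 m from the base axis. Payload 15.9 kg.
Tool frame: the origin (TCP) lies midway between the tips of the shut fingers; the grasp point (between the pads) lies 19 mm behind it; z points along the fingers, y is the line along which they close (so a half turn about z gives the same grasp; the last joint's range is limited). The gripper opens to 85 mm and grips with 20 to 120 N. Pads are 22 mm wide; open, the fingers measure 114 mm over their backs; the gripper's body (76 mm by 85 mm) begins 54 mm behind the grasp point. The pads swing forward as they close: fully open they stand 13 mm farther back than shut.
Start: joints at [1.161, 0.213, -0.034, 1.323, 0, 1.571], TCP at [0.199, 0.459, 0.231] pointing down, gripper open.
Joint ranges: [-2.98, 2.98], [-0.74, 1.72], [-1.14, 1.35], [-2.1, 2.04], [-1.57, 1.44], [-3.14, 3.14]. Speed limits (rad/s): [1.89, 1.89, 2.39, 2.57, 3.14, 3.14].

### API

Orientations are given as a rotation vector (axis times angle).
In Python, from rig import telemetry, snapshot, get_calibration, order gives the robot as it stands. The module is installed in compiled form; this text tells all that it offers.
- The arm moves only by the tool drive_tool, never from a script. Its argument "plan" is text: rows parted by semicolons, each of 5 numbers parted by spaces: the shift along the world's x, y, z in mm, then the turn about the world's z in degrees, then the closure in counts, from 0 (fully open) to 255 (shut). A call has 1 to 12 rows; each row is the pose to reach, as a shift and turn from the pose commanded when the call began; what a row does not reach only later rows make up. A row lasts 1/8 s, in which the tool goes at most 62.5 mm and 10.7 degrees, less where a joint would pass 70% of its speed; a pose out of reach is approached as far as the arm can. A call with a gripper value outside its range is refused whole. The fingers move at their own pace and stop on an object; "squeeze" is the grip in N (left out, the last holds). Time passes only in rows, so rows that repeat a pose let the fingers close. It gives the time, the measured TCP pose, the force, the opening and the grip force at its end, in the units of the state.
- telemetry.get_state(): the state, without advancing time (a new reading comes with each control period).
- snapshot(name): name is "side" or "top"; returns the picture (420x560x3 uint8, red, green, blue); there is no depth.
- get_calibration(name): a dict with "K" (3x3 intrinsics, pixels), "T" (4x4, takes a point from camera to world coordinates). Camera axes: x right, y down, z forward; pixel columns grow to the right and rows downward; lengths in m; the calibration is good to about 2 mm. A picture is of the moment at which its call begins. get_calibration takes no time and is no camera call.
- order.job_done(): hands the job in; it is judged then, once.
The state is a dict: "t": time; "joints": joint angles; "qd": joint speeds; "effort": joint torques, N m; "tcp_pos": TCP position; "tcp_rot": TCP orientation; "contact_force": force on the tool from outside, world axes, zero at the start; "ft_torque": the same for the moment, N m; "finger_gap": finger opening in m; "grip_force": force on a finger pad.
Only numpy, scipy, OpenCV 4.12 (cv2) and the standard library are available. Lean on these libraries where they do the work, as an engineer would, in place of code of your own. Each camera call takes 0.05 s, during which the arm holds its last target. There are 200 camera calls.

## Working session

There is one attempt and no reset: what is moved stays moved. The work goes in short steps, Python scripts to look and compute and a tool call to move; the robot and the scene stay as the last step left them, time stands still between calls to the robot, and variables do not carry over. Pictures are saved under pics/ and viewed, at most 10 in all, crops included, and the job is handed in when it is done.

Besides the shell and the picture viewer there is one more tool, called after "Call:" as a command line: name --argument value ..., lists and objects as JSON in quotes. drive_tool: Moves the arm, as the interface text tells. Its arguments: {"type":"object","properties":{"plan":{"type":"string"},"squeeze":{"type":"number"}},"required":["plan"]}

```bash
mkdir -p pics
python3 - <<'E'
from rig import telemetry, snapshot, get_calibration
import cv2,numpy as np
np.set_printoptions(precision=4,suppress=True)
for n in("side","top"):
    cv2.imwrite(f"pics/{n}0.png",snapshot(n)[:,:,::-1]); c=get_calibration(n); print(n,c["K"],c["T"])
print(telemetry.get_state())
E
```

```text
side [[432.5761   0.     279.0158]
 [  0.     432.5761 207.0407]
 [  0.       0.       1.    ]] [[ 0.886  -0.2923  0.3601  0.2553]
 [-0.4637 -0.566   0.6816 -0.6716]
 [ 0.0045 -0.7709 -0.637   0.6793]
 [ 0.      0.      0.      1.    ]]
top [[492.5604   0.     270.3938]
 [  0.     492.5604 206.4174]
 [  0.       0.       1.    ]] [[ 0.0229 -0.9972  0.0712  0.4906]
 [-0.9995 -0.0213  0.0224 -0.0859]
 [-0.0208 -0.0717 -0.9972  1.2117]
 [ 0.      0.      0.      1.    ]]
{'t': 0.1, 'joints': array([ 1.161 ,  0.2133, -0.035 ,  1.3235,  0.    ,  1.5708]), 'qd': array([-0.0007,  0.0001,  0.002 , -0.0001, -0.    ,  0.001 ]), 'effort': array([  0.0009, -68.7245,  48.781 ,   0.0121,   0.0001,  -0.0001]), 'tcp_pos': array([0.1991, 0.4583, 0.2309]), 'tcp_rot': array([-0.6392, -3.0757,  0.0015]), 'contact_force': array([-0.2735,  1.2492,  0.69  ]), 'ft_torque': array([-0.0149, -0.0141,  0.0277]), 'grip_force': 0.0, 'finger_gap': 0.08546145648401235}
```

View pics/side0.png

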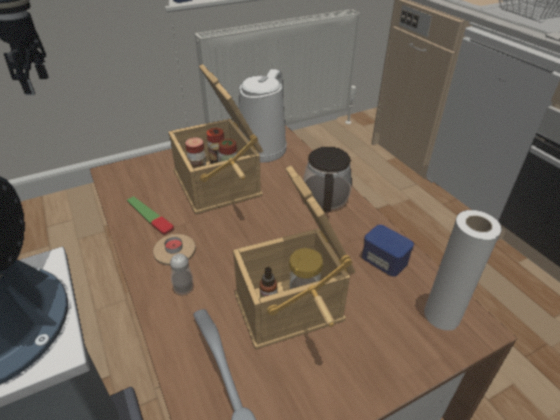

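View pics/top0.png

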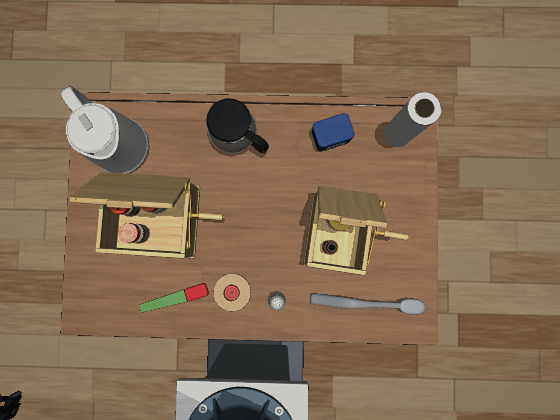

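The wide chest is the left one: its pull is at about (190–222, 217) in the top view and near (235, 168) in the side view. I'll enlarge both.

Run:
```python
import cv2,numpy as np
s=cv2.imread("pics/side0.png")[60:220,160:280];t=cv2.imread("pics/top0.png")[165:270,60:235]
a=cv2.resize(s,None,fx=3.5,fy=3.5,interpolation=2);b=cv2.resize(t,None,fx=4,fy=4,interpolation=2)
cv2.imwrite("pics/s0c.png",a);cv2.imwrite("pics/t0c.png",b)
```

```text
(no output)
```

View pics/s0c.png

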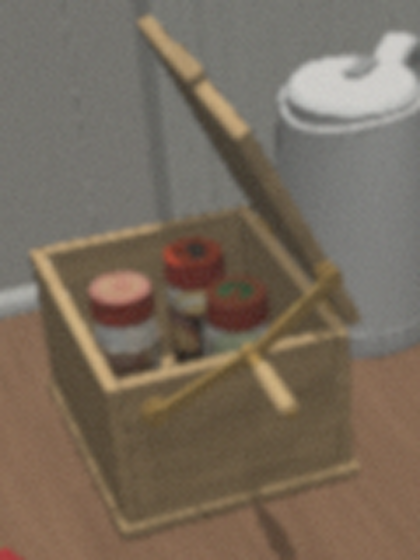

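View pics/t0c.png

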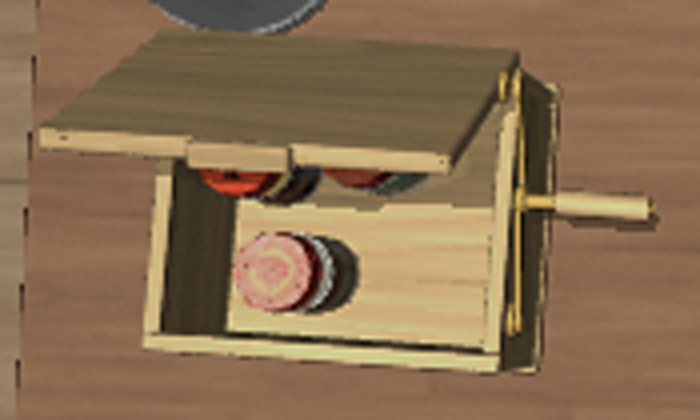

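The pull's dowel runs from about (199, 216) to (223, 217) in the top view and from (232, 161) to (243, 177) in the side view. The top front rim corners are at about (96.5, 251) and (184.5, 256) in the top view.

```bash
cat > h.py <<'E'
import numpy as np
from rig import get_calibration
np.set_printoptions(precision=4,suppress=True)
def ray(n,p):
    c=get_calibration(n);d=c["T"][:3,:3]@np.linalg.solve(c["K"],[*p,1]);return c["T"][:3,3],d/np.linalg.norm(d)
def plane(n,p,z):
    o,d=ray(n,p);return o+d*(z-o[2])/d[2]
def tri(pt,ps):
    o,d=ray("top",pt);q,e=ray("side",ps)
    s=np.linalg.lstsq(np.c_[d,-e],q-o,rcond=None)[0];a,b=o+s[0]*d,q+s[1]*e
    return (a+b)/2,np.linalg.norm(a-b)
E
python3 - <<'E'
from h import *
for z,p in((.125,(96.5,251.3)),(.125,(184.5,256.5)),(.1,(188.2,247)),(.13,(199,215.8)),(.13,(223,217)),(.130,(211,216.4))):print('top',p,z,plane('top',p,z))
for z,p in((.125,(171,132)),(.125,(191.5,170)),(.125,(258,154.5)),(.1,(203.5,176.5)),(.13,(233,163.5)),(.13,(243,176))):print('side',p,z,plane('side',p,z))
print(tri((199,215.8),(233,163.5)),tri((223,217),(243,176)))
# lid front right / left corner (top edge)
print(tri((171.5,205.5),(229,97.5)),tri((70.5,198.5),(202,66)))
E
```

```text
top (96.5, 251.3) 0.125 [0.4603 0.3213 0.125 ]
top (184.5, 256.5) 0.125 [0.4534 0.1253 0.125 ]
top (188.2, 247) 0.1 [0.4741 0.1226 0.1   ]
top (199, 215.8) 0.13 [0.5437 0.0954 0.13  ]
top (223, 217) 0.13 [0.5422 0.0423 0.13  ]
top (211, 216.4) 0.13 [0.5429 0.0688 0.13  ]
side (171, 132) 0.125 [0.4636 0.3126 0.125 ]
side (191.5, 170) 0.125 [0.4548 0.1269 0.125 ]
side (258, 154.5) 0.125 [0.6147 0.1165 0.125 ]
side (203.5, 176.5) 0.1 [0.4797 0.1253 0.1   ]
side (233, 163.5) 0.13 [0.5449 0.1014 0.13  ]
side (243, 176) 0.13 [0.5453 0.0464 0.13  ]
(array([0.543 , 0.0948, 0.1345]), np.float64(0.0009699082951775169)) (array([0.5426, 0.0416, 0.1339]), np.float64(0.0013183536337912866))
(array([0.5551, 0.1236, 0.279 ]), np.float64(0.0005959508248535801)) (array([0.5653, 0.3198, 0.2756]), np.float64(0.0018896282560541184))
```

Call:
drive_tool --plan "40 -50 30 -10 0;70 -100 60 -20 0;100 -150 60 -30 0;120 -200 60 -40 0;131 -250 60 -50 0;131 -300 60 -60 0;131 -350 60 -68.5 0;131 -400 60 -68.5 0;131 -400 60 -68.5 0;131 -400 60 -68.5 0;131 -400 60 -68.5 0" --squeeze 25

```text
t: 1.48
tcp_pos: [0.3302, 0.0595, 0.2912]
tcp_rot: [-2.257, -2.185, 0.0]
contact_force: [0.9, -0.6, 0.2]
finger_gap: 0.0852
grip_force: 0.0
```

Call:
drive_tool --plan "50 -1 0 0 0;100 -1 0 0 0;150 -1 0 0 0;200 -1 0 0 0;213 -1 -10 0 0;213 -1 -40 0 0;213 -1 -70 0 0;213 -1 -100 0 0;213 -1 -130 0 0;213 -1 -155 0 0;213 -1 -178 0 0;213 -1 -178 0 0"

```text
t: 2.98
tcp_pos: [0.5415, 0.0585, 0.1119]
tcp_rot: [-2.256, -2.183, 0.004]
contact_force: [-0.7, -0.9, -0.2]
finger_gap: 0.0852
grip_force: 0.0
```

Run:
```python
from rig import snapshot
import cv2,numpy as np
s=snapshot("side")[60:220,140:300,::-1];t=snapshot("top")[165:270,100:265,::-1]
a=cv2.resize(s,None,fx=2.5,fy=2.5,interpolation=2);b=cv2.resize(t,(400,255),interpolation=2)
cv2.imwrite("pics/c1.png",np.hstack([a,np.pad(b,((0,145),(0,0),(0,0)))]))
```

```text
(no output)
```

View pics/c1.png

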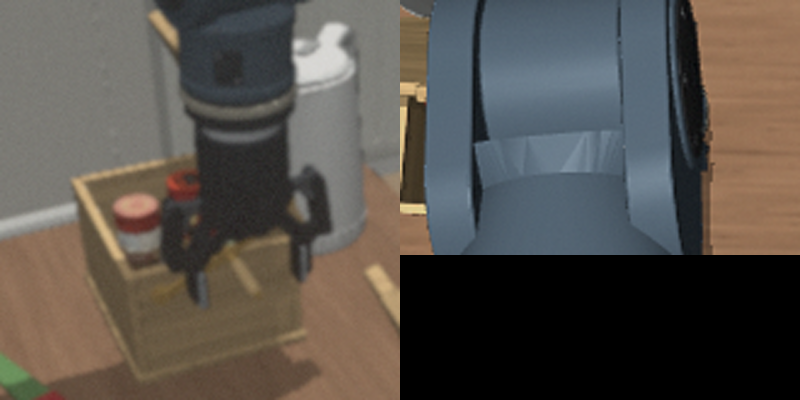

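The dowel, at crop (243, 268), lies between the two open fingers at (200, 280) and (303, 262). I'll close now.

Call:
drive_tool --plan "0 0 0 0 150;0 0 0 0 220;0 0 0 0 230;0 0 0 0 230;0 0 0 0 230;0 0 0 0 230;0 0 0 0 230;0 0 0 0 230" --squeeze 25

```text
t: 4.08
tcp_pos: [0.5425, 0.0576, 0.1134]
tcp_rot: [-2.259, -2.182, 0.001]
contact_force: [-6.5, -0.4, 5.7]
finger_gap: 0.0131
grip_force: 26.4
```

Run:
```python
import numpy as np
# knee arc (shift mm from found), lid angle
L=72.5;a0=np.arcsin(30/L);r=51
lo=np.array([-140,-25.])
def up(th): 
    return r*np.array([-np.cos(th),np.sin(th)])
from scipy.optimize import brentq
off=np.radians(6.7)
for d in range(0,46,3):
    a=a0+np.radians(d);k=lo+L*np.array([np.cos(a),np.sin(a)])
    ths=np.linspace(0,1.4,1401);e=[abs(np.hypot(*(up(t)-k))-L) for t in ths]
    i=int(np.argmin(e));print(d,(k-lo-L*np.array([np.cos(a0),np.sin(a0)])).round(1),'lid',round(1.134+off-ths[i],3),round(e[i],2))
```

```text
0 [0. 0.] lid -0.002 0.02
3 [-1.7  3.4] lid -0.014 0.01
6 [-3.5  6.7] lid -0.019 0.02
9 [-5.5 10. ] lid -0.015 0.0
12 [-7.7 13.1] lid -0.004 0.02
15 [-10.   16.1] lid 0.015 0.01
18 [-12.5  18.9] lid 0.041 0.01
21 [-15.1  21.7] lid 0.074 0.0
24 [-17.9  24.3] lid 0.114 0.0
27 [-20.8  26.7] lid 0.161 0.0
30 [-23.8  29. ] lid 0.216 0.02
33 [-27.   31.1] lid 0.279 0.01
36 [-30.2  33.1] lid 0.352 0.02
39 [-33.6  34.9] lid 0.44 0.02
42 [-37.   36.5] lid 0.552 0.0
45 [-40.5  37.9] lid 1.059 0.0
```

Call:
drive_tool --plan "-2 0 3 0 230;-3.5 0 7 0 230;-5.5 0 10 0 230;-8 0 13 0 230;-10 0 16 0 230;-12.5 0 19 0 230;-15 0 22 0 230;-18 0 24.5 0 230;-21 0 27 0 230;-24 0.5 29 0 230;-27 0.5 31 0 230;-27 0.5 31 0 230"

```text
t: 5.58
tcp_pos: [0.5185, 0.0583, 0.1461]
tcp_rot: [2.257, 2.18, 0.007]
contact_force: [8.8, 3.5, 7.9]
finger_gap: 0.0129
grip_force: 25.1
```

Call:
drive_tool --plan "-1.5 0 1 0 230;-3 0 2 0 230;-3 0 2 0 230;-3 0 2 0 100;-3 0 2 0 100;-3 0 2 0 100;-3 0 2 0 100;-3 0 40 0 100;-3 0 90 0 100;-3 0 140 0 150;-3 0 190 0 200;-3 0 190 0 255"

```text
t: 7.08
tcp_pos: [0.5144, 0.0582, 0.3377]
tcp_rot: [2.257, 2.18, 0.007]
contact_force: [0.1, -0.2, -1.1]
finger_gap: 0.0014
grip_force: 0.0
```

Run:
```python
from rig import snapshot
import cv2,numpy as np
s=snapshot("side")[20:220,140:300,::-1];t=snapshot("top")[165:270,60:235,::-1]
a=cv2.resize(s,None,fx=2.5,fy=2.5,interpolation=2);b=cv2.resize(t,(400,240),interpolation=2)
cv2.imwrite("pics/c2.png",np.hstack([a,np.pad(b,((0,260),(0,0),(0,0)))]))
```

```text
(no output)
```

View pics/c2.png

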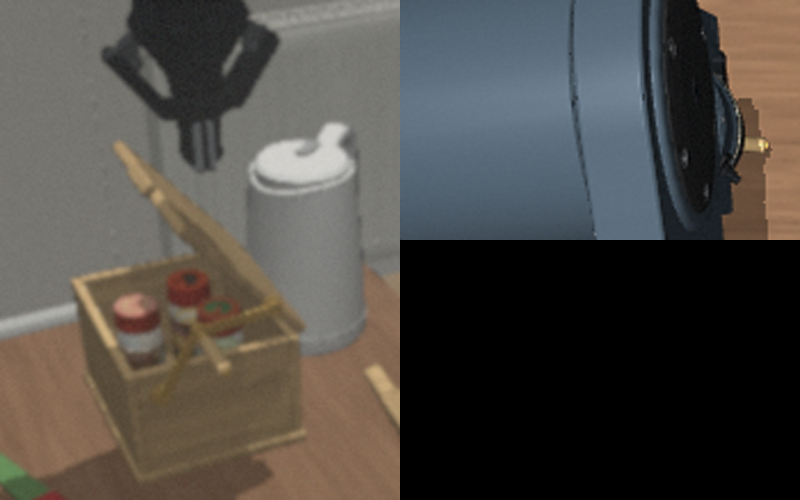

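The stay is unlocked with its knee raised, and the lid leans lower, with its left free corner at crop (120, 145). The shut gripper hangs clear above it. Next I'll move over the lid and press it down.

Call:
drive_tool --plan "6 40 0 0 255;12 80 0 0 255;20 120 0 0 255;25 142 0 0 255;25 142 0 0 255;25 142 -20 0 255;25 142 -40 0 255;25 142 -60 0 255;25 142 -70 0 255;25 142 -80 0 255;23 142 -88 0 255;21 142 -96 0 255"

```text
t: 8.68
tcp_pos: [0.5343, 0.2001, 0.2382]
tcp_rot: [2.259, 2.182, 0.001]
contact_force: [-0.1, -0.0, 2.5]
finger_gap: -0.0001
grip_force: 0.9
```

Call:
drive_tool --plan "-4 0 -9 0 255;-8 0 -18 0 255;-12 0 -28 0 255;-16 0 -38 0 255;-20 0 -48 0 255;-24 0 -58 0 255;-28 0 -67 0 255;-31 0 -76 0 255;-34 0 -84 0 255;-37 0 -91 0 255;-39 0 -97 0 255;-40 0 -101 0 255"

```text
t: 10.18
tcp_pos: [0.4941, 0.2001, 0.137]
tcp_rot: [-2.259, -2.183, 0.0]
contact_force: [1.1, 0.1, 5.6]
finger_gap: 0.0001
grip_force: 3.2
```

Now a slight extra press to make sure it is seated, then retreat.

Call:
drive_tool --plan "0 0 -2 0 255;0 0 -4 0 255;0 0 -4 0 255;0 0 -4 0 255"

```text
t: 10.68
tcp_pos: [0.4944, 0.2002, 0.1365]
tcp_rot: [2.259, 2.182, 0.004]
contact_force: [-19.6, -8.8, 52.8]
finger_gap: 0.0001
grip_force: 26.7
```

Call:
drive_tool --plan "0 0 5 0 255;0 0 20 0 255;0 0 60 0 255;0 0 110 0 255;-40 30 150 0 255;-80 60 150 0 255;-120 90 150 0 255;-160 120 150 0 255;-180 150 150 0 255;-180 150 150 0 255;-180 150 150 0 255;-180 150 150 0 255"

```text
t: 12.18
tcp_pos: [0.3148, 0.3495, 0.2835]
tcp_rot: [2.261, 2.181, 0.0]
contact_force: [0.3, 0.7, -0.5]
finger_gap: 0.0004
grip_force: 0.0
```

Run:
```python
from rig import snapshot
import cv2
cv2.imwrite("pics/side9.png",cv2.resize(snapshot("side")[60:340,100:400,::-1],None,fx=2,fy=2,interpolation=2))
```

```text
(no output)
```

View pics/side9.png

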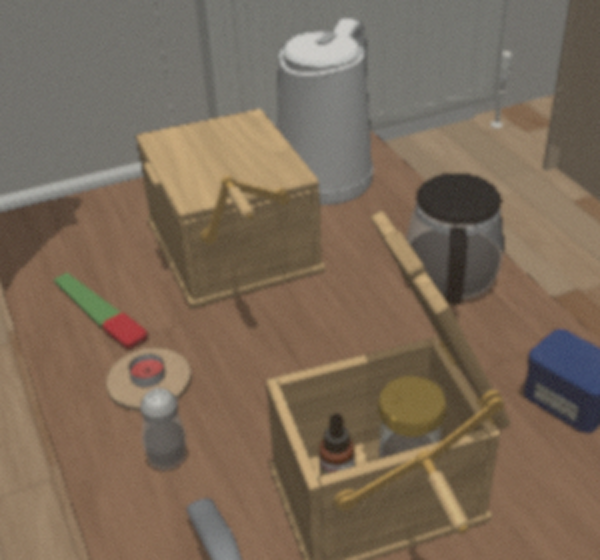

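The wide chest's lid lies level and flush, with its front corners at (140, 160) and (180, 210). The narrow lid is still propped open at (380, 220), and the arm is clear.

```bash
python3 -c "
from rig import order;print(order.job_done())"
```

```text
the job is handed in; nothing more can be done
None
```

I unlocked the wide chest's stay and lowered its lid until it was fully closed; the last picture shows it level and the narrow chest's lid still propped open, and I handed the job in with the arm clear (the hand-in returned no verdict).

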